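# Index the shell turntable to the grinder

## Task

Bring the fan-shaped ribbed shell under the grinding head by working the turntable's ratchet lever: push the lever right round to its stop and let it come fully home again, one tray per stroke, as many strokes as it takes, and leave the lever at home. Use only the lever, do not touch the disc or the shells, and leave the other things on the table where they are.

Things in the scene. Friction and masses are not known exactly. Their poses are not given: they have to be found in the camera images.
- fixture: Bench indexing turntable, bolted down, about 290 mm across; origin on the table, on the vertical axis of the disc. A small grinding head (grey post 160 mm high with a black motor and a thin upright disc of 44 mm pointing inwards) stands beside the disc; its disc hangs 46 mm above the wood, and shells pass beneath it.
- turntable: Dark wooden disc, 290 mm across, top 54 mm above the table, on a vertical axis; origin on that axis at table height. Low ribs make 8 equal trays 45 degrees apart, centres 105 mm from the axis. A ratchet drives it only anticlockwise seen from above, one tray per full lever stroke; drag (0.5 N m) holds it between strokes. At the start, and after each full stroke, a tray is squarely under the grinding head.
- handle_top (a point): Top centre of the lever's upright handle: a black grip, 24 mm across and 75 mm long (from 85 to 160 mm above the table), 185 mm from the turntable's axis. It moves with the lever.
- lever (a joint): Ratchet lever about the turntable's axis, in rad: 0 = home, 0.873 (50 degrees) = at the far stop; it swings anticlockwise seen from above, away from the robot. The first 5 degrees are idle, then it carries the disc. Let go, a spring brings it home within 1 s without turning the disc. At the handle: 2 to 3 N for the spring, 3 N more for the disc. Only fully home does it catch the next tray.
- work_point (a point): Centre of the tray place under the grinding head, on the disc's top, 54 mm above the table and 105 mm from the axis.
- fan_shell: Fan-shaped ribbed white shell (scallop), about 68 mm long, 68 mm wide and 22 mm high, lying loose in one of the trays; origin at the centre of its underside. It begins two, three or four trays short of the grinding head.
- long_shell: Narrow white shell, 70 mm long, 20 mm wide, 16 mm high, loose in another tray; origin at the centre of its underside.
- dome_shell: Round conical white shell, 62 mm across and 26 mm high, loose in another tray; origin at the centre of its underside.
- square_blank: Flat square white blank, 42 mm wide and 8 mm thick, loose in the tray that begins under the grinding head; origin at the centre of its underside.
- dust_brush: Brush, 200 mm, lying beyond the lever, to the right of the turntable (bystander).
- paste_jar: Jar, 60 mm across, 85 mm high, standing to the right of the lever (bystander).
- hammer: Hammer, 260 mm, lying on the right (bystander).
- screwdriver: Screwdriver, 200 mm, lying on the right (bystander).
- rough_shell: Large rough shell, 144 mm across, on the right (bystander).
- goggles: Safety goggles, 150 mm wide, on the left (bystander).
Mind the look-alikes: they are no part of the job. What is shaped like the fan_shell but blue or green is not meant.

How it is judged:
By the outcome, as a careful person would: the job done as asked, in the order asked, and still so for the second after the job is handed in, with the robot touching nothing.
It also fails if it takes over 61 s, if anything falls off the work surface, if the arm or the gripper's body presses on something with over 40 N, if the wrist force passes 120 N, or if a joint passes its speed limit or range.

## Robot

A 6-joint arm with a two-finger parallel gripper is mounted at the origin on the work surface. World frame = base frame: x ahead of the robot, y to its left, z up, the work surface at z = 0. Lengths are in mm, angles in degrees, forces in N, time in s.
With the tool pointing down it reaches from about 350 to 850 mm from the base axis. Payload 8.1 kg.
Tool frame: the origin (TCP) lies midway between the tips of the shut fingers; the grasp point (between the pads) lies 19 mm behind it; z points along the fingers, y is the line along which they close (so a half turn about z gives the same grasp; the last joint's range is limited). The gripper opens to 85 mm and grips with 20 to 120 N. Pads are 22 mm wide; open, the fingers measure 114 mm over their backs; the gripper's body (76 mm by 85 mm) begins 54 mm behind the grasp point. The pads swing forward as they close: fully open they stand 13 mm farther back than shut.
Start: joints at [64.664, 7.471, 85.268, -0, 87.261, -4.893], TCP at [209.545, 562.224, 231.292] pointing down, gripper open.
Joint ranges: [-169.43, 169.43], [-51.17, 129.36], [1.28, 143.12], [-76.62, 256.62], [0, 156.53], [-152.29, 152.29]. Speed limits (degrees/s): [136.94, 136.94, 159.86, 180, 180, 180].

## Interface

Orientations are given as [roll, pitch, yaw] about the fixed x, y, z axes, in that order (R = Rz(yaw) Ry(pitch) Rx(roll)).
In Python, from bench import r gives the robot as it stands.
- The arm moves only by the tool step_arm, never from a script. Its arguments are lists of equal length, an entry for each row: "delta_pos": the shift along the world's x, y, z in units of 200 mm (1.0 is 200 mm), a list of three; "spin": the turn about the world's z in units of 180 degrees (1.0 is 180 degrees). In form: {"delta_pos": [[dx, dy, dz], ...], "spin": [spin, ...]}. A call has 1 to 8 rows; each row shifts and turns the commanded pose from where the row before left it; what a row does not reach is not made up. A row lasts 1/8 s, in which the tool goes at most 62.5 mm and 10.7 degrees, less where a joint would pass 70% of its speed; a pose out of reach is approached as far as the arm can. A call with a number of a shift or a turn outside -1 to 1 is refused whole. A call with a gripper value outside its range is refused whole. "gripper" is the opening, from -1 (shut) to 1 (fully open), set as the call begins (left out, the last holds). The fingers move at their own pace and stop on an object; "squeeze" is the grip in N (left out, the last holds). Time passes only in rows, so rows that do not move let the fingers close. It gives the time, the measured TCP pose, the force, the opening and the grip force at its end, in the units of the state.
- r.sense(): the state, without advancing time (a new reading comes with each control period).
- r.snapshot(name): name is "scene" or "top"; returns a dict with "pixels" (420x560x3 uint8, blue, green, red), "fx", "fy", "cx", "cy" (pixels), "dist_coeffs" ([k1, k2, p1, p2, k3] as OpenCV has them; the pictures are not rectified), "camera_from_world" (4x4, takes a point from world to camera coordinates). Camera axes: x right, y up, looking along -z (the intrinsics and any distortion apply to the point x, -y, -z); pixel columns grow to the right and rows downward; lengths in mm; the calibration is good to about 2 mm. A picture is of the moment at which its call begins. There is no depth.
- r.hand_in(): hands the job in; it is judged then, once.
The state is a dict: "time": time; "joint_pos": joint angles; "qd": joint speeds; "joint_efforts": joint torques, N m; "tool_pos": TCP position; "tcp_rot": TCP orientation; "ft_force": force on the tool from outside, world axes, zero at the start; "wrist_torque": the same for the moment, N m; "finger_gap": finger opening in mm; "grip_force": force on a finger pad.
Only numpy, scipy, OpenCV 4.12 (cv2) and the standard library are available. Lean on these libraries where they do the work, as an engineer would, in place of code of your own. Each camera call takes 0.05 s, during which the arm holds its last target. There are 200 camera calls.

## Working session

There is one attempt and no reset: what is moved stays moved. The work goes in short steps, Python scripts to look and compute and a tool call to move; the robot and the scene stay as the last step left them, time stands still between calls to the robot, and variables do not carry over. Pictures are saved under pics/ and viewed, at most 10 in all, crops included, and the job is handed in when it is done.

Besides the shell and the picture viewer there is one more tool, called as name(argument=value, ...), one argument or row to a line, values as JSON. step_arm: Moves the arm, as the interface text tells. Shifts and turns lie within -1 to 1; 1 stands for 200 mm of shift or 180 degrees of turn. Its arguments: {"type":"object","properties":{"delta_pos":{"type":"array","items":{"type":"array","items":{"type":"number","minimum":-1,"maximum":1}}},"spin":{"type":"array","items":{"type":"number","minimum":-1,"maximum":1}},"gripper":{"type":"number"},"squeeze":{"type":"number"}},"required":["delta_pos","spin"]}

```bash
mkdir -p pics; ls
python3 - <<'E'
from bench import r
import cv2,pickle
for n in("scene","top"):
    s=r.snapshot(n); cv2.imwrite(f"pics/{n}0.png",s["pixels"]); pickle.dump(s,open(f"{n}0.pkl","wb"))
s=r.sense(); print({k:s[k] for k in("time","tool_pos","tcp_rot","finger_gap","ft_force")})
E
```

```text
pics
{'time': 0.1, 'tool_pos': array([209.36547535, 561.77364184, 230.35839613]), 'tcp_rot': array([-1.79905897e+02, -6.08423252e-03,  1.59556902e+02]), 'finger_gap': 85.28306990793092, 'ft_force': array([-0.06795207, -0.22512271,  0.35452698])}
```

View pics/scene0.png

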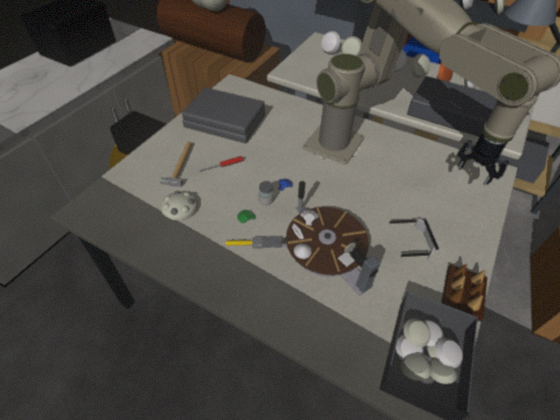

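View pics/top0.png

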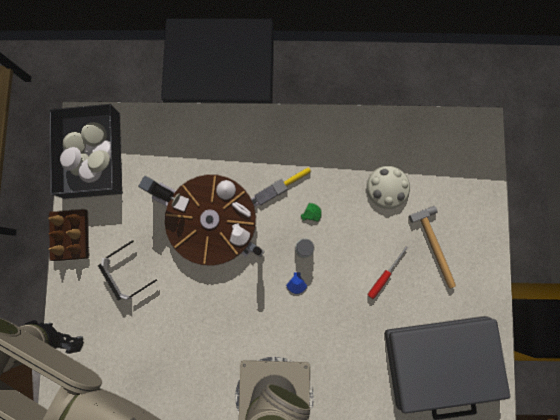

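The scene view shows the disc hub at about (327,237), the grinder at (365,272) and the lever at (302,195). The top view shows the hub at (210,219), the grinder at (155,187) and the handle at (258,250). The white shells in the top view are at (238,232), (242,210) and (226,188), with the blank at (181,203). The blue (297,284) and green (312,213) look-alikes lie off the disc. Next I'll enlarge both views.

Run:
```python
import cv2
a=cv2.imread("pics/top0.png")[160:300,135:325]; b=cv2.imread("pics/scene0.png")[165:305,225:415]
cv2.imwrite("pics/ctop.png",cv2.resize(a,None,fx=4,fy=4,interpolation=cv2.INTER_CUBIC))
cv2.imwrite("pics/cscene.png",cv2.resize(b,None,fx=4,fy=4,interpolation=cv2.INTER_CUBIC))
```

```text
(no output)
```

View pics/ctop.png

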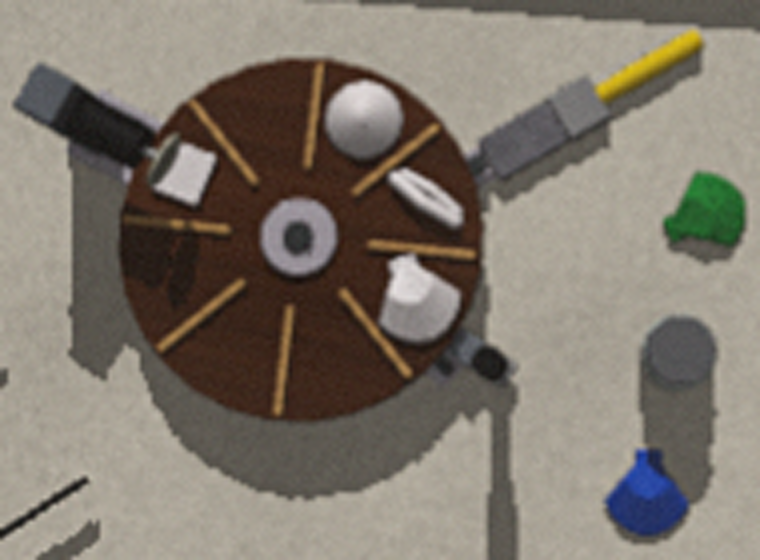

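View pics/cscene.png

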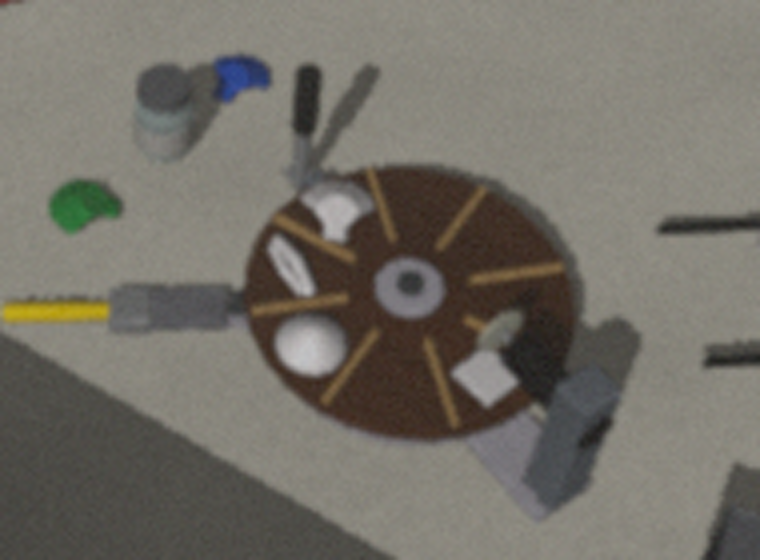

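Enlarged, the fan-shaped ribbed white shell is at top-crop (415,298), beside the long shell (427,197), the dome (365,120) and the blank (185,172). The blue and green ones lie off the disc. Going anticlockwise, fan → long → dome → empty → blank makes four strokes. Next I'll triangulate the handle, hub and other points.

```bash
cat > geo.py <<'E'
import cv2,numpy as np,pickle
F=np.diag([1,-1,-1.])
def cam(s):
    K=np.array([[s["fx"],0,s["cx"]],[0,s["fy"],s["cy"]],[0,0,1]]); T=np.array(s["camera_from_world"])
    return K,np.array(s["dist_coeffs"],float),F@T[:3,:3],F@T[:3,3]
def ray(s,p):
    K,d,R,t=cam(s); u=cv2.undistortPoints(np.array([[p]],float),K,d)[0,0]
    v=R.T@np.array([u[0],u[1],1]); return -R.T@t,v/np.linalg.norm(v)
def tri(sa,a,sb,b):
    (o,u),(q,w)=ray(sa,a),ray(sb,b); k=np.linalg.lstsq(np.c_[u,-w],q-o,rcond=None)[0]
    A,B=o+k[0]*u,q+k[1]*w; return (A+B)/2,np.linalg.norm(A-B)
def at(s,p,z):
    o,u=ray(s,p); return o+u*(z-o[2])/u[2]
def load(n): return pickle.load(open(n+".pkl","rb"))
E
python3 - <<'E'
from geo import *
t,s=load("top0"),load("scene0"); np.set_printoptions(precision=1,suppress=True)
T=lambda x,y:(135+x/4-.4,160+y/4-.4); S=lambda x,y:(225+x/4-.4,165+y/4-.4)
P={}
for n,a,b in(("handle",(490,362),(308,72)),("hub",(299,237),(410,284)),("jar",(680,350),(163,86)),("grindertop",(38,92),(588,385)),("fan",(418,303),(340,212)),("blank",(186,174),(487,380)),("long",(427,197),(291,265)),("dome",(365,115),(310,342))):
    P[n],e=tri(t,T(*a),s,S(*b)); print(n,P[n],"gap",e)
c=P["hub"][:2]
for n in P:
    d=P[n][:2]-c; print(n,np.hypot(*d),np.degrees(np.arctan2(d[1],d[0])))
print("brush bits z=20",[at(t,T(*p),20)[:2] for p in((478,165),(530,140))])
E
```

```text
handle [448.7  53.6 158. ] gap 0.2482193003650617
hub [547.4 211.1  62.8] gap 0.2422857308493772
jar [464.8 -87.7  79.9] gap 2.003188740551641
grindertop [640.5 389.7 166.8] gap 4.876630663703609
fan [497.9 118.2  52.2] gap 2.2490700156044885
blank [597.1 305.8  50.6] gap 1.420509981680474
long [580.9 111.8  61.8] gap 0.1309491912960116
dome [645.1 163.2  61.5] gap 1.0389421429529078
handle 185.87186652042215 -122.04617791091154
hub 0.0 0.0
jar 310.0434697138981 -105.45345347094494
grindertop 201.4095971239152 62.44433859498778
fan 105.28802181542018 -118.00613202866684
blank 106.94217583362365 62.28182674860984
long 104.8633115641146 -71.34670586827689
dome 108.88327014829056 -26.104543147700724
brush bits z=20 [array([613.4,  75.1]), array([634.5,  33.5])]
```

Run:
```python
import numpy as np
c=np.array([547.4,211.1]); rad=lambda a:np.radians(a)
def tcp(p,off=23,R=185.): a=rad(p); return c+R*np.array([np.cos(a),np.sin(a)])-off*np.array([-np.sin(a),np.cos(a)])
ph=-130+3.6*np.arange(19); P=np.array([tcp(p) for p in ph])
print("start",P[0],"yaw",ph[0]+270,"d from now",(P[0]-[209.5,562.2])/200,(115-231.3)/200,(ph[0]+270-159.6)/180)
q=np.round((P-P[0])/200,3); print(np.c_[ph,P.round(1)][[2,16,18]])
print(np.diff(q,axis=0).round(3).tolist())
```

```text
start [410.86527002  84.16589305] yaw 140.0 d from now [ 1.00682635 -2.39017053] -0.5815 -0.10888888888888885
[[-122.8  427.9   68.1]
 [ -72.4  581.4   27.8]
 [ -65.2  604.1   33.5]]
[[0.041, -0.042], [0.044, -0.039], [0.046, -0.036], [0.048, -0.033], [0.051, -0.03], [0.052, -0.027], [0.053, -0.023], [0.055, -0.02], [0.056, -0.017], [0.057, -0.013], [0.058, -0.01], [0.058, -0.005], [0.059, -0.002], [0.059, 0.001], [0.058, 0.005], [0.058, 0.009], [0.057, 0.013], [0.056, 0.016]]
```

step_arm(
  delta_pos=[
    [0.084,-0.2,0],
    [0.084,-0.2,0],
    [0.084,-0.2,0],
    [0.084,-0.2,0],
    [0.084,-0.2,0],
    [0.084,-0.2,0],
    [0.084,-0.2,0],
    [0.084,-0.2,0],
  ],
  spin=[-0.01,-0.01,-0.01,-0.01,-0.01,-0.01,-0.01,-0.01],
  gripper=-1,
)

```text
time: 1.1
tool_pos: [344.1, 240.8, 231.0]
tcp_rot: [-180.0, -0.0, 145.1]
ft_force: [1.3, 0.3, -0.5]
finger_gap: 0.3
grip_force: 0.0
```

step_arm(
  delta_pos=[
    [0.084,-0.2,0],
    [0.084,-0.2,0],
    [0.084,-0.2,0],
    [0.083,-0.19,0],
    [0,0,-0.15],
    [0,0,-0.15],
    [0,0,-0.15],
    [0,0,-0.131],
  ],
  spin=[-0.01,-0.01,-0.009,0,0,0,0,0],
)

```text
time: 2.1
tool_pos: [410.3, 84.1, 113.6]
tcp_rot: [-180.0, -0.1, 139.9]
ft_force: [-0.1, 0.5, 0.2]
finger_gap: 0.3
grip_force: 0.0
```

step_arm(
  delta_pos=[
    [0.041,-0.042,0],
    [0.044,-0.039,0],
    [0.046,-0.036,0],
    [0.048,-0.033,0],
    [0.051,-0.03,0],
    [0.052,-0.027,0],
    [0.053,-0.023,0],
    [0.055,-0.02,0],
  ],
  spin=[0.02,0.02,0.02,0.02,0.02,0.02,0.02,0.02],
)

```text
time: 3.1
tool_pos: [487.7, 34.8, 114.2]
tcp_rot: [180.0, -0.2, 168.9]
ft_force: [-4.3, 4.3, 2.4]
finger_gap: -0.4
grip_force: 0.0
```

Run:
```python
from bench import r
import cv2,numpy as np
a=r.snapshot("top")["pixels"][160:300,135:325]; b=r.snapshot("scene")["pixels"][165:305,225:415]
cv2.imwrite("pics/mid1.png",cv2.resize(np.hstack([a,b]),None,fx=2.1,fy=2.1,interpolation=cv2.INTER_CUBIC))
```

```text
(no output)
```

View pics/mid1.png

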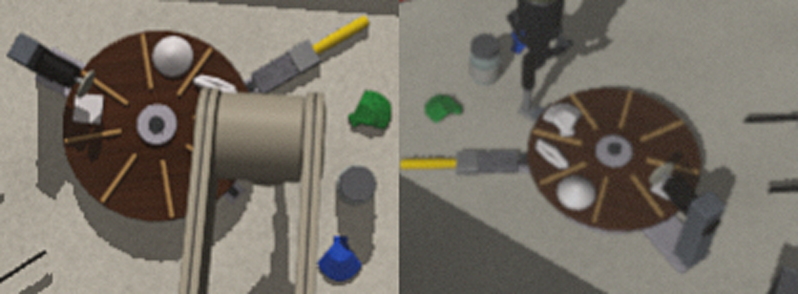

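The finger is pushing the handle with about 6 N and the disc is turning: the blank has moved to (88,107), off the grinding head. I'll go on to the stop.

step_arm(
  delta_pos=[
    [0.056,-0.017,0],
    [0.057,-0.013,0],
    [0.058,-0.01,0],
    [0.058,-0.005,0],
    [0.059,-0.002,0],
    [0.059,0.001,0],
    [0.058,0.005,0],
  ],
  spin=[0.02,0.02,0.02,0.02,0.02,0.02,0.02],
)

```text
time: 4.08
tool_pos: [567.9, 26.5, 113.6]
tcp_rot: [179.9, -0.3, -166.0]
ft_force: [-8.2, 2.3, 0.5]
finger_gap: 0.1
grip_force: 0.0
```

step_arm(
  delta_pos=[
    [0.029,0.004,0],
    [0.029,0.005,0],
  ],
  spin=[0.01,0.01],
)

```text
time: 4.32
tool_pos: [579.7, 28.0, 114.0]
tcp_rot: [179.9, -0.2, -162.5]
ft_force: [-5.9, 0.2, 0.9]
finger_gap: 0.4
grip_force: 0.0
```

Not yet at the stop. I'll creep forward until the force rises.

step_arm(
  delta_pos=[
    [0.014,0.003,0],
    [0.014,0.003,0],
  ],
  spin=[0.005,0.005],
)

```text
time: 4.58
tool_pos: [580.1, 28.7, 111.4]
tcp_rot: [179.8, -0.9, -160.7]
ft_force: [-31.0, -6.4, 1.9]
finger_gap: 0.1
grip_force: 0.0
```

At the stop: 31 N, with the TCP at the predicted 50°. Now I'll go back past home and wait.

step_arm(
  delta_pos=[
    [-0.144,-0.02,0],
    [-0.118,0.001,0],
    [-0.116,0.015,0],
    [-0.113,0.03,0],
    [-0.108,0.043,0],
    [-0.103,0.057,0],
    [-0.094,0.069,0],
    [-0.085,0.081,0],
  ],
  spin=[-0.05,-0.04,-0.04,-0.04,-0.04,-0.04,-0.04,-0.04],
)

```text
time: 5.58
tool_pos: [410.0, 84.5, 114.9]
tcp_rot: [-180.0, 0.0, 139.6]
ft_force: [0.5, -0.5, 0.3]
finger_gap: -0.3
grip_force: 0.0
```

step_arm(
  delta_pos=[
    [0,0,0],
    [0,0,0],
    [0,0,0],
    [0,0,0],
    [0,0,0],
    [0,0,0],
  ],
  spin=[0,0,0,0,0,0],
)

```text
time: 6.32
tool_pos: [411.0, 84.1, 115.0]
tcp_rot: [-180.0, -0.0, 139.9]
ft_force: [1.0, -0.3, -0.2]
finger_gap: -0.2
grip_force: 0.0
```

Run:
```python
from bench import r
import cv2,numpy as np
a=r.snapshot("top")["pixels"][160:300,135:325]; b=r.snapshot("scene")["pixels"][165:305,225:415]
cv2.imwrite("pics/s1.png",cv2.resize(np.hstack([a,b]),None,fx=2.1,fy=2.1,interpolation=cv2.INTER_CUBIC))
```

```text
(no output)
```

View pics/s1.png

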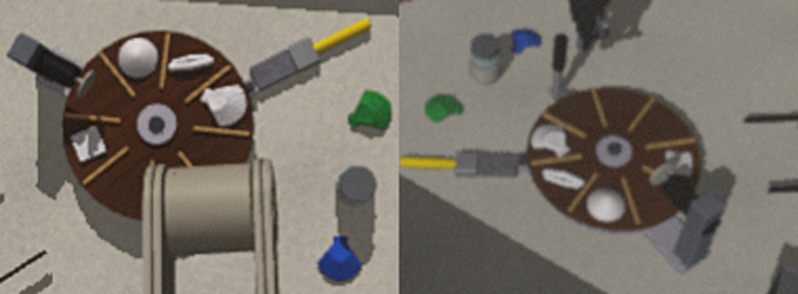

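Stroke 1 moved the disc exactly one tray. The fan is now at top (224,103), where the long shell began, and the lever is home, with the handle at scene (560,40) as before. Now stroke 2.

step_arm(
  delta_pos=[
    [0.041,-0.042,0],
    [0.044,-0.039,0],
    [0.046,-0.036,0],
    [0.048,-0.033,0],
    [0.051,-0.03,0],
    [0.052,-0.027,0],
    [0.053,-0.023,0],
    [0.055,-0.02,0],
  ],
  spin=[0.02,0.02,0.02,0.02,0.02,0.02,0.02,0.02],
)

```text
time: 7.42
tool_pos: [488.1, 35.1, 114.4]
tcp_rot: [179.9, -0.2, 168.9]
ft_force: [-5.5, 5.9, 0.3]
finger_gap: 0.2
grip_force: 0.0
```

step_arm(
  delta_pos=[
    [0.056,-0.017,0],
    [0.057,-0.013,0],
    [0.058,-0.01,0],
    [0.058,-0.005,0],
    [0.059,-0.002,0],
    [0.059,0.001,0],
    [0.058,0.005,0],
  ],
  spin=[0.02,0.02,0.02,0.02,0.02,0.02,0.02],
)

```text
time: 8.3
tool_pos: [568.7, 26.3, 114.2]
tcp_rot: [179.9, -0.2, -165.9]
ft_force: [-7.0, 2.9, 2.1]
finger_gap: -0.2
grip_force: 0.0
```

step_arm(
  delta_pos=[
    [0.029,0.004,0],
    [0.029,0.005,0],
    [0.014,0.003,0],
    [0.014,0.003,0],
  ],
  spin=[0.01,0.01,0.005,0.005],
)

```text
time: 8.8
tool_pos: [580.1, 28.6, 111.4]
tcp_rot: [179.7, -0.9, -160.6]
ft_force: [-35.2, -5.4, 7.2]
finger_gap: 0.1
grip_force: 0.0
```

The stop was reached again. I'll return, wait, then do stroke 3 with a slightly gentler end.

step_arm(
  delta_pos=[
    [-0.144,-0.02,0],
    [-0.118,0.001,0],
    [-0.116,0.015,0],
    [-0.113,0.03,0],
    [-0.108,0.043,0],
    [-0.103,0.057,0],
    [-0.094,0.069,0],
    [-0.085,0.081,0],
  ],
  spin=[-0.05,-0.04,-0.04,-0.04,-0.04,-0.04,-0.04,-0.04],
)

```text
time: 9.8
tool_pos: [410.4, 84.6, 115.2]
tcp_rot: [180.0, 0.0, 139.7]
ft_force: [0.1, 0.3, 0.1]
finger_gap: -0.3
grip_force: 0.0
```

step_arm(
  delta_pos=[
    [0,0,0],
    [0,0,0],
    [0,0,0],
    [0,0,0],
    [0,0,0],
    [0,0,0],
    [0,0,0],
    [0,0,0],
  ],
  spin=[0,0,0,0,0,0,0,0],
)

```text
time: 10.8
tool_pos: [410.9, 84.2, 115.1]
tcp_rot: [-180.0, -0.0, 139.9]
ft_force: [-0.6, -1.2, -0.1]
finger_gap: -0.3
grip_force: 0.0
```

step_arm(
  delta_pos=[
    [0.041,-0.042,0],
    [0.044,-0.039,0],
    [0.046,-0.036,0],
    [0.048,-0.033,0],
    [0.051,-0.03,0],
    [0.052,-0.027,0],
    [0.053,-0.023,0],
    [0.055,-0.02,0],
  ],
  spin=[0.02,0.02,0.02,0.02,0.02,0.02,0.02,0.02],
)

```text
time: 11.8
tool_pos: [488.1, 35.1, 114.4]
tcp_rot: [179.9, -0.2, 168.9]
ft_force: [-4.0, 5.8, 0.9]
finger_gap: -0.4
grip_force: 0.0
```

step_arm(
  delta_pos=[
    [0.056,-0.017,0],
    [0.057,-0.013,0],
    [0.058,-0.01,0],
    [0.058,-0.005,0],
    [0.059,-0.002,0],
    [0.059,0.001,0],
    [0.058,0.005,0],
  ],
  spin=[0.02,0.02,0.02,0.02,0.02,0.02,0.02],
)

```text
time: 12.68
tool_pos: [568.7, 26.3, 114.3]
tcp_rot: [179.9, -0.2, -165.9]
ft_force: [-6.7, 1.5, 3.2]
finger_gap: -0.1
grip_force: 0.0
```

step_arm(
  delta_pos=[
    [0.029,0.004,0],
    [0.029,0.005,0],
    [0.014,0.003,0],
    [0.004,0.001,0],
  ],
  spin=[0.01,0.01,0.005,0.005],
)

```text
time: 13.18
tool_pos: [580.1, 28.5, 112.3]
tcp_rot: [179.8, -0.6, -160.6]
ft_force: [-20.3, -3.2, 2.3]
finger_gap: 0.0
grip_force: 0.0
```

step_arm(
  delta_pos=[
    [-0.134,-0.018,0],
    [-0.118,0.001,0],
    [-0.116,0.015,0],
    [-0.113,0.03,0],
    [-0.108,0.043,0],
    [-0.103,0.057,0],
    [-0.094,0.069,0],
    [-0.085,0.081,0],
  ],
  spin=[-0.05,-0.04,-0.04,-0.04,-0.04,-0.04,-0.04,-0.04],
)

```text
time: 14.18
tool_pos: [410.4, 84.6, 115.1]
tcp_rot: [180.0, 0.0, 139.7]
ft_force: [0.1, 0.2, -0.5]
finger_gap: 0.3
grip_force: 0.0
```

step_arm(
  delta_pos=[
    [0,0,0],
    [0,0,0],
    [0,0,0],
    [0,0,0],
    [0,0,0],
    [0,0,0],
    [0,0,0],
    [0,0,0],
  ],
  spin=[0,0,0,0,0,0,0,0],
)

```text
time: 15.18
tool_pos: [411.0, 84.2, 115.1]
tcp_rot: [180.0, 0.0, 139.9]
ft_force: [0.2, -0.1, -0.6]
finger_gap: -0.4
grip_force: 0.0
```

Run:
```python
from bench import r
import cv2,numpy as np
a=r.snapshot("top")["pixels"][160:300,135:325]; b=r.snapshot("scene")["pixels"][165:305,225:415]
cv2.imwrite("pics/s3.png",cv2.resize(np.hstack([a,b]),None,fx=2.1,fy=2.1,interpolation=cv2.INTER_CUBIC))
```

```text
(no output)
```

View pics/s3.png

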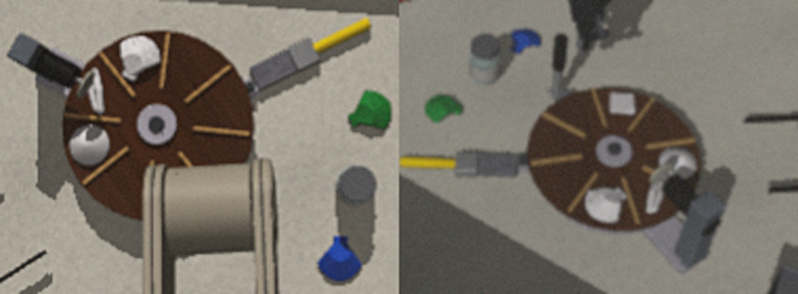

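After three strokes the fan is at top (139,58), one tray short. The long shell is under the head at (93,90), and the lever is home with the handle at scene (560,45). Now stroke 4.

step_arm(
  delta_pos=[
    [0.041,-0.042,0],
    [0.044,-0.039,0],
    [0.046,-0.036,0],
    [0.048,-0.033,0],
    [0.051,-0.03,0],
    [0.052,-0.027,0],
    [0.053,-0.023,0],
    [0.055,-0.02,0],
  ],
  spin=[0.02,0.02,0.02,0.02,0.02,0.02,0.02,0.02],
)

```text
time: 16.27
tool_pos: [488.1, 35.1, 114.5]
tcp_rot: [179.9, -0.2, 168.9]
ft_force: [-4.3, 7.1, 1.2]
finger_gap: 0.3
grip_force: 0.0
```

step_arm(
  delta_pos=[
    [0.056,-0.017,0],
    [0.057,-0.013,0],
    [0.058,-0.01,0],
    [0.058,-0.005,0],
    [0.059,-0.002,0],
    [0.059,0.001,0],
    [0.058,0.005,0],
  ],
  spin=[0.02,0.02,0.02,0.02,0.02,0.02,0.02],
)

```text
time: 17.15
tool_pos: [568.7, 26.3, 114.2]
tcp_rot: [179.9, -0.2, -165.9]
ft_force: [-7.1, 2.3, 2.6]
finger_gap: -0.0
grip_force: 0.0
```

step_arm(
  delta_pos=[
    [0.029,0.004,0],
    [0.029,0.005,0],
    [0.014,0.003,0],
    [0.004,0.001,0],
  ],
  spin=[0.01,0.01,0.005,0.005],
)

```text
time: 17.65
tool_pos: [580.2, 28.4, 112.5]
tcp_rot: [179.8, -0.6, -160.6]
ft_force: [-22.1, -3.7, 3.9]
finger_gap: 0.5
grip_force: 0.0
```

step_arm(
  delta_pos=[
    [-0.134,-0.018,0],
    [-0.118,0.001,0],
    [-0.116,0.015,0],
    [-0.113,0.03,0],
    [-0.108,0.043,0],
    [-0.103,0.057,0],
    [-0.094,0.069,0],
    [-0.085,0.081,0],
  ],
  spin=[-0.05,-0.04,-0.04,-0.04,-0.04,-0.04,-0.04,-0.04],
)

```text
time: 18.65
tool_pos: [410.4, 84.5, 115.1]
tcp_rot: [180.0, 0.0, 139.7]
ft_force: [0.3, 0.4, -0.2]
finger_gap: -0.2
grip_force: 0.0
```

step_arm(
  delta_pos=[
    [-0.05,0.1,0],
    [-0.05,0.1,0],
    [0,0.1,0.1],
    [0,0.1,0.1],
    [0,0.1,0.1],
    [0,0.1,0.1],
    [0,0,0],
    [0,0,0],
  ],
  spin=[0,0,0,0,0,0,0,0],
)

```text
time: 19.65
tool_pos: [390.6, 203.8, 194.3]
tcp_rot: [-179.9, -0.0, 140.0]
ft_force: [-0.2, 0.4, -0.8]
finger_gap: 0.1
grip_force: 0.0
```

Run:
```python
from bench import r
import cv2,numpy as np
a=r.snapshot("top")["pixels"][160:300,135:325]; b=r.snapshot("scene")["pixels"][165:305,225:415]
cv2.imwrite("pics/s4.png",cv2.resize(np.hstack([a,b]),None,fx=2.1,fy=2.1,interpolation=cv2.INTER_CUBIC))
```

```text
(no output)
```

View pics/s4.png

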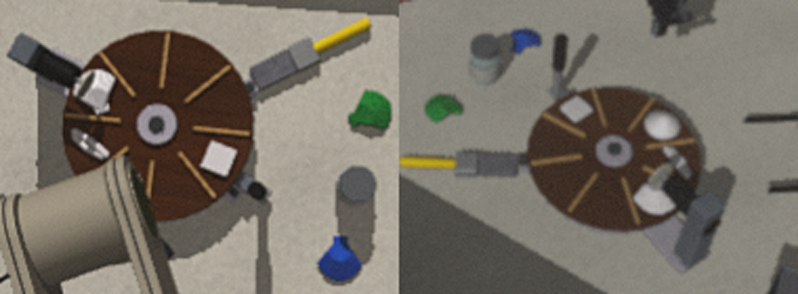

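The fan shell is under the grinding head at top (95,90). The lever is home, with the handle at top (256,190), which is its starting position. The bystanders haven't moved and the arm is clear of everything, so I'll hand in.

```bash
python3 -c "
from bench import r
print(r.hand_in())"
```

```text
the job is handed in; nothing more can be done
None
```

The fan-shaped shell is under the grinding head after four full lever strokes; the lever is home, the other things on the table look unmoved in the final pictures, and the job was handed in at about 20 s.

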